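# Feel along a basket's rim

### The arm

A 7-joint arm with a two-finger parallel gripper is mounted at the origin on the work surface. World frame = base frame: x ahead of the robot, y to its left, z up, the work surface at z = 0. Lengths are in m, angles in degrees, forces in N, time in s.
With the tool pointing down it reaches from about 0.4 to 0.85 m from the base axis. Payload 10.4 kg.
Tool frame: the origin (TCP) lies at the very end of the fingers, on their centre line; the grasp point (between the pads) lies 19 mm behind it; x points along the fingers, y is the direction in which the jaws open and shut, and the axes are right-handed (so a half turn about x gives the same grasp; the last joint's range is limited). The gripper opens to 87 mm and grips with 3 to 60 N. Pads are 19 mm wide; open, the fingers measure 117 mm over their backs; the gripper's body (75 mm by 190 mm) begins 51 mm behind the grasp point.
Start: joints at [-65.982, 19.034, -3.707, 83.658, 1.238, 77.344, -5.071], TCP at [0.267, 0.565, 0.223] pointing down, gripper open.
Joint ranges: [-148.97, 148.97], [-28.65, 121.19], [-84.17, 76.75], [9.2, 138.47], [-72.65, 252.65], [3.7, 117.97], [-149.18, 149.18]. Speed limits (degrees/s): [127.2, 127.2, 159.86, 159.86, 180, 180, 180].

### API

Orientations are given as a 3x3 rotation matrix whose columns are the frame's x, y, z axes.
In Python, from plant import get_state, cams, env gives the robot as it stands.
- The arm moves only by the shell command python3 -m crank 'ROWS' [FORCE]. ROWS is JSON, a list of rows, each an object of numbers: "dx", "dy", "dz": the shift along the tool's x, y, z in m; "rx", "ry", "rz": the turn, a rotation vector about the tool's x, y, z in rad; "jaw": the finger opening in m, from 0 to 0.087. In form: [{"dx": .., "dy": .., "dz": .., "rx": .., "ry": .., "rz": .., "jaw": ..}, ...]. A call has 1 to 8 rows; each row is the pose to reach, as a shift and turn from the pose measured when the call began, along the tool's axes at that moment; what a row does not reach only later rows make up. A row lasts 1/8 s, in which the tool goes at most 62.5 mm and 10.7 degrees, less where a joint would pass 70% of its speed; a pose out of reach is approached as far as the arm can. A call with a gripper value outside its range is refused whole. The fingers move at their own pace and stop on an object; FORCE is the grip in N (left out, the last holds). Time passes only in rows, so rows that repeat a pose let the fingers close. It gives the time, the measured TCP pose, the force and the opening at its end, in the units of the state.
- get_state(): the state, without advancing time (a new reading comes with each control period).
- cams.camera(name): name is "scene" or "top"; returns a dict with "image" (420x560x3 uint8, blue, green, red), "K" (3x3 intrinsics, pixels), "k1" (the pictures are not rectified: a ray, as slopes to the right and down, at radius r is drawn at 1 + k1 r^2 times it, then the intrinsics apply), "camera_from_world" (4x4, takes a point from world to camera coordinates). Camera axes: x right, y up, looking along -z (the intrinsics and any distortion apply to the point x, -y, -z); pixel columns grow to the right and rows downward; lengths in m; the calibration is good to about 2 mm. A picture is of the moment at which its call begins. There is no depth.
- env.close_job(): hands the job in, once; it reports no verdict.
The state is a dict: "time_s": time; "joint_pos": joint angles; "qd": joint speeds; "effort": joint torques, N m; "position": TCP position; "eef_rot": TCP orientation; "ft_force": force on the tool from outside, world axes, zero at the start; "moment": the same for the moment, N m; "finger_gap": finger opening in m.
Only numpy, scipy, OpenCV 4.12 (cv2) and the standard library are available. Lean on these libraries where they do the work, as an engineer would, in place of code of your own. Each camera call takes 0.05 s, during which the arm holds its last target. There are 200 camera calls.

### The job

Check the rim of the open basket for proud stitches: with the fingers closed, lay the fingertips on the rim beside the loop ear and trace along the rim, the short way round, to the wooden toggle, pressing the springy rim lightly down all the way but never hard or down to its stop. Do not lift, tip or push the basket out of its place, and leave the other things alone. The program finishes while holding: the fingertips stay resting on the rim beside the toggle, keeping it lightly pressed down.

Things in the scene. Friction and masses are not known exactly. Their poses are not given: they have to be found in the camera images.
- basket: The only basket open at the top: round, woven of golden-brown grass, loose, about 0.6 kg, outer diameter 162 mm, 115 mm high. Origin at the centre of its underside, z up. Lower wall 0 to 55 mm, open zigzag of pale stays, then a springy upper band from 85 to 115 mm whose flat top is the rim: 10 mm wide, mean radius 76 mm. The arc to trace is centred on the basket's +x side.
- ear (a point): Outer end of the horizontal woven loop ear on the outside of the band, 114 mm from the basket's axis, 18 mm below the rim: a loop some 50 mm wide reaching 37 mm outwards.
- toggle (a point): Centre of the wooden toggle on the outside of the band, 100 mm from the basket's axis, 18 mm below the rim: a pale ball of 24 mm on a stub, reaching 30 mm outwards, 130 degrees counterclockwise from the ear seen from above. The short way round from ear to toggle is this 130 degree arc, about 172 mm of rim.
- band (a joint): How far the whole upper band is pressed down (m): 0 at rest, 0.014 at its stop. It goes straight down without tilting and springs back; about 1 N starts it moving, then about 0.5 N more per mm (about 3.2 N at 5 mm, 8 N at the stop).
- rim_start (a point): middle of the rim's top face, 76 mm from the basket's axis, right beside the loop ear: where the trace starts (115 mm above the table at rest; moves with the band)
- rim_1 (a point): middle of the rim's top face, 26 degrees along the arc from the ear to the toggle (115 mm above the table at rest; moves with the band)
- rim_2 (a point): middle of the rim's top face, 52 degrees along the arc from the ear to the toggle (115 mm above the table at rest; moves with the band)
- rim_3 (a point): middle of the rim's top face, 78 degrees along the arc from the ear to the toggle (115 mm above the table at rest; moves with the band)
- rim_4 (a point): middle of the rim's top face, 104 degrees along the arc from the ear to the toggle (115 mm above the table at rest; moves with the band)
- rim_end (a point): middle of the rim's top face, right beside the wooden toggle: where the trace ends (115 mm above the table at rest; moves with the band)
- lidded: Bystander: a closed round lidded basket, diameter 108 mm, 73 mm high, loose; origin at the centre of its underside.
- spool: Bystander: an upright wooden thread spool, diameter 48 mm, 56 mm high, loose; origin at the centre of its underside.
- vase: Bystander: a woven vase, widest diameter 110 mm, 122 mm high, loose; origin at the centre of its underside, beyond the basket.

How it is judged (in metres and radians):
On the way, in this order (a step that is already met when the one before it is completed fails the run):
1. the fingertips press the rim lightly down at the loop ear (horizontal distance between the grasp point and rim_start below 0.016 m and value of joint band between 0.001 and 0.012 m and contact force between the fingers and band above 0.3 N), for 0.1 s.
2. the fingertips press the rim lightly down one fifth of the way (horizontal distance between the grasp point and rim_1 below 0.016 m and value of joint band between 0.001 and 0.012 m and contact force between the fingers and band above 0.3 N), for 0.1 s.
3. the fingertips press the rim lightly down two fifths of the way (horizontal distance between the grasp point and rim_2 below 0.016 m and value of joint band between 0.001 and 0.012 m and contact force between the fingers and band above 0.3 N), for 0.1 s.
4. the fingertips press the rim lightly down three fifths of the way (horizontal distance between the grasp point and rim_3 below 0.016 m and value of joint band between 0.001 and 0.012 m and contact force between the fingers and band above 0.3 N), for 0.1 s.
5. the fingertips press the rim lightly down four fifths of the way (horizontal distance between the grasp point and rim_4 below 0.016 m and value of joint band between 0.001 and 0.012 m and contact force between the fingers and band above 0.3 N), for 0.1 s.
6. the fingertips press the rim lightly down at the wooden toggle (horizontal distance between the grasp point and rim_end below 0.016 m and value of joint band between 0.001 and 0.012 m and contact force between the fingers and band above 0.3 N), for 0.1 s.
At the end, for the whole second after the job is handed in: The closed fingertips rest on the rim within 16 mm (horizontally) of its point beside the toggle, pressing it 1 to 12 mm down with more than 0.3 N, and the basket stands upright and still within 30 mm of where it began (all of step 6 and distance of basket from where it was at the start of the episode below 0.03 m and angle between basket's own z axis and vertical below 0.1 rad and linear speed of basket below 0.02 m/s); the arm keeps its last pose, push and grip.
It fails at once if the rim is pressed down to its stop (over 13 mm of its 14 mm) (value of joint band above 0.013 m).
It fails at once if the basket is pushed harder than 20 N (contact force between the fingers and basket above 20 N).
It fails at once if the basket is lifted, tipped or pushed more than 30 mm out of place (height (world z) of basket above 0.012 m or angle between basket's own z axis and vertical above 0.15 rad or distance of basket from where it was at the start of the episode above 0.03 m).
It fails at once if another thing is disturbed (moved more than 20 mm) (distance of any of lidded, spool, vase from where it was at the start of the episode above 0.02 m).
It also fails if it takes over 38 s, if anything falls off the work surface, if the arm or the gripper's body presses on something with over 40 N, if the wrist force passes 120 N, or if a joint passes its speed limit or range.

## Working session

There is one attempt and no reset: what is moved stays moved. The work goes in short steps, Python scripts to look and compute and a shell command to move; the robot and the scene stay as the last step left them, time stands still between calls to the robot, and variables do not carry over. Pictures are saved under pics/ and viewed, about 8 in all and at most 12, crops included, and the job is handed in when it is done.

```bash
mkdir -p pics; ls; python3 - <<'E'
from plant import get_state,cams
import cv2,numpy as np,pickle
s=get_state();print({k:np.round(s[k],3).tolist() for k in ['time_s','position','eef_rot','ft_force','finger_gap']})
for n in ['scene','top']:
    c=cams.camera(n);cv2.imwrite(f'pics/{n}0.png',c['image']);print(n,c['K'],c['k1'],np.round(c['camera_from_world'],3).tolist())
    pickle.dump(c,open(n+'.pkl','wb'))
E
```

```text
pics
{'time_s': 0.0, 'position': [0.267, 0.565, 0.222], 'eef_rot': [[-0.001, 0.428, 0.904], [-0.001, 0.904, -0.428], [-1.0, -0.001, 0.0]], 'ft_force': [0.627, 0.786, -0.627], 'finger_gap': 0.087}
scene [[414.93717645   0.         289.48315766]
 [  0.         414.93717645 209.53533663]
 [  0.           0.           1.        ]] -0.08271612591548438 [[0.591, 0.807, 0.005, -0.345], [-0.486, 0.351, 0.801, 0.211], [0.644, -0.476, 0.599, -1.404], [0.0, 0.0, 0.0, 1.0]]
top [[389.21877927   0.         282.32480806]
 [  0.         389.21877927 203.20646863]
 [  0.           0.           1.        ]] 0.03772361700093204 [[-0.003, -1.0, 0.001, -0.012], [0.971, -0.003, 0.239, -0.621], [-0.239, 0.002, 0.971, -0.903], [0.0, 0.0, 0.0, 1.0]]
```

View pics/top0.png

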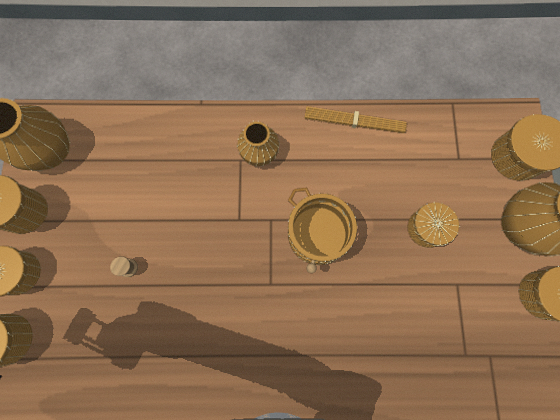

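View pics/scene0.png

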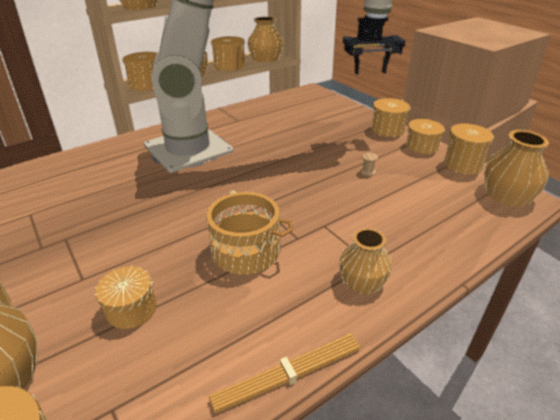

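The top view shows the basket at about (322,228), the ear at (300,195) and the toggle at (312,268). The arc therefore runs along the basket's left side, which is +y. Next I'll zoom in to measure it.

```bash
cat > h.py <<'E'
import cv2,numpy as np
def ray(c,px,z):
    K=c['K'];px=np.atleast_2d(np.array(px,float))
    d=(px-[K[0,2],K[1,2]])/[K[0,0],K[1,1]]
    u=d.copy()
    for _ in range(20): u=d/(1+c['k1']*(u**2).sum(1,keepdims=True))
    T=c['camera_from_world'];R=T[:3,:3];o=-R.T@T[:3,3]
    w=np.c_[u[:,0],-u[:,1],-np.ones(len(u))]@R
    return (o+w*((z-o[2])/w[:,2:]))[:,:2]
def proj(c,P):
    T=c['camera_from_world'];p=np.atleast_2d(P)@T[:3,:3].T+T[:3,3]
    u=np.c_[p[:,0],-p[:,1]]/-p[:,2:];u=u*(1+c['k1']*(u**2).sum(1,keepdims=True))
    return u*c['K'][0,0]+[c['K'][0,2],c['K'][1,2]]
E
python3 - <<'E'
import pickle,cv2,numpy as np
from h import *
t=pickle.load(open('top.pkl','rb'));s=pickle.load(open('scene.pkl','rb'))
a=cv2.resize(t['image'][180:280,275:375],None,fx=4,fy=4,interpolation=cv2.INTER_CUBIC)
b=cv2.resize(s['image'][180:280,200:300],None,fx=4,fy=4,interpolation=cv2.INTER_CUBIC)
cv2.imwrite('pics/crop0.png',np.hstack([a,b]))
for n,c in(('top',t),('scene',s)):
    h=cv2.cvtColor(c['image'],cv2.COLOR_BGR2HSV)
    for p in [(322,197),(292,228),(325,230),(355,228),(312,268),(270,200),(250,250)] if n=='top' else [(245,198),(212,215),(250,212),(285,229),(234,194),(300,260)]: print(n,p,h[p[1],p[0]])
E
```

```text
top (322, 197) [ 18 154 167]
top (292, 228) [ 18 151 184]
top (325, 230) [ 18 152 185]
top (355, 228) [ 18 154 187]
top (312, 268) [ 17 106 176]
top (270, 200) [ 13 122 170]
top (250, 250) [ 14 120 155]
scene (245, 198) [ 17 163 147]
scene (212, 215) [ 17 155 133]
scene (250, 212) [ 16 151 198]
scene (285, 229) [ 13 134 147]
scene (234, 194) [ 17 153 213]
scene (300, 260) [ 13 127 205]
```

View pics/crop0.png

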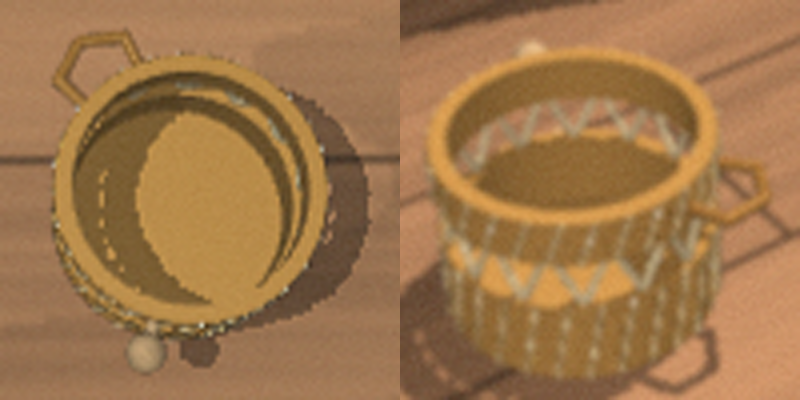

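```bash
python3 - <<'E'
import pickle,cv2,numpy as np
from h import *
from scipy.optimize import least_squares
t=pickle.load(open('top.pkl','rb'));s=pickle.load(open('scene.pkl','rb'))
f=lambda P,o:(np.array(P)+.5)/4-.5+o
out=ray(t,f([(54,185),(328,192),(190,55),(285,96),(100,94)],[275,180]),.115)
so=ray(s,f([(427-400,140),(719-400,120),(575-400,47),(575-400,225),(465-400,195)],[200,180]),.115)
for o in (out,so):
    r=least_squares(lambda q:np.hypot(*(o-q).T)-.081,o.mean(0));print(r.x,np.round(r.fun,4))
    r2=least_squares(lambda q:np.hypot(*(o-q[:2]).T)-q[2],[*o.mean(0),.08]);print(r2.x)
    if o is out:C=r.x
tg=ray(t,f([(146,353)],[275,180]),.097)[0];ear=ray(t,f([(72,35)],[275,180]),.097)[0]
ts=ray(s,f([(533-400,48)],[200,180]),.097+.008)[0];es=ray(s,f([(767-400,188)],[200,180]),.097)[0]
for n,p in(('tog',tg),('ear',ear),('ts',ts),('es',es)):
    d=p-C;print(n,p,np.hypot(*d),np.degrees(np.arctan2(d[1],d[0])))
E
```

```text
[ 0.55321782 -0.10883587] [ 0.0007 -0.0004  0.0014 -0.0002 -0.0018]
[ 0.55335674 -0.10884024  0.08088484]
[ 0.55597478 -0.10784742] [ 0.001  -0.0004  0.0005  0.0017 -0.0019]
[ 0.5559601  -0.10778093  0.08120656]
tog [ 0.45861299 -0.08096327] 0.09862532857914624 163.58390289197442
ear [ 0.65361491 -0.03925989] 0.12214905568663435 34.72226650806698
ts [ 0.45919177 -0.07993174] 0.0983684193587383 162.91227834468717
es [ 0.64290021 -0.03873509] 0.11382904251013476 38.01317895464123
```

```bash
python3 -m crank '[{"dy":-0.015,"dz":0.02,"jaw":0},{"dy":-0.045,"dz":0.06,"jaw":0},{"dy":-0.075,"dz":0.105,"jaw":0},{"dy":-0.105,"dz":0.15,"jaw":0},{"dy":-0.14,"dz":0.195,"jaw":0},{"dy":-0.175,"dz":0.24,"jaw":0},{"dy":-0.205,"dz":0.285,"jaw":0},{"dy":-0.24,"dz":0.33,"jaw":0}]' 10
cat > st.py <<'E'
import numpy as np,sys
from plant import get_state
s=get_state();R=np.array(s['eef_rot']);p=np.array(s['position'])
C=np.array([.5545,-.1083])
d=p[:2]-C
print('t',round(s['time_s'],2),'p',p.round(4),'f',np.round(s['ft_force'],2),'gap',round(s['finger_gap'],4),'r',np.hypot(*d).round(4),'ang',np.degrees(np.arctan2(d[1],d[0])).round(1),'down',R[:,0].round(3))
for a in sys.argv[1:]:
    ang,z=map(float,a.split(','));th=np.radians(ang)
    g=np.r_[C+.076*np.array([np.cos(th),np.sin(th)]),z]
    print(a,'d',(R.T@(g-p)).round(4))
r=R.T@np.array([0,0,-1]);print('tilt fix',np.cross([1,0,0],r).round(4))
E
python3 st.py 33.6,0.16 33.6,0.112
```

```text
t 0.1 p [0.2671 0.5647 0.2218] f [ 1.01 -0.28  0.27] gap 0.0873 r 0.7318 ang 113.1 down [-0.    -0.001 -1.   ]
33.6,0.16 d [ 0.0624 -0.4203  0.5868]
33.6,0.112 d [ 0.1104 -0.4203  0.5868]
tilt fix [-0.      0.0001  0.0013]$[0]: bad value
```

```bash
python3 -m crank '[{"dx":0.0,"dy":-0.015,"dz":0.02,"rx":0.0,"ry":0.0,"rz":0.0,"jaw":0.0},{"dx":0.0,"dy":-0.045,"dz":0.06,"rx":0.0,"ry":0.0,"rz":0.0,"jaw":0.0},{"dx":0.0,"dy":-0.075,"dz":0.105,"rx":0.0,"ry":0.0,"rz":0.0,"jaw":0.0},{"dx":0.0,"dy":-0.105,"dz":0.15,"rx":0.0,"ry":0.0,"rz":0.0,"jaw":0.0},{"dx":0.0,"dy":-0.14,"dz":0.195,"rx":0.0,"ry":0.0,"rz":0.0,"jaw":0.0},{"dx":0.0,"dy":-0.175,"dz":0.24,"rx":0.0,"ry":0.0,"rz":0.0,"jaw":0.0},{"dx":0.0,"dy":-0.205,"dz":0.285,"rx":0.0,"ry":0.0,"rz":0.0,"jaw":0.0},{"dx":0.0,"dy":-0.24,"dz":0.33,"rx":0.0,"ry":0.0,"rz":0.0,"jaw":0.0}]' 10
python3 st.py 33.6,0.16 33.6,0.112
```

```text
time_s: 1.1
position: [0.4633, 0.205, 0.222]
eef_rot: [[-0.001, 0.427, 0.904], [-0.001, 0.904, -0.427], [-1.0, -0.001, -0.0]]
ft_force: [-0.3, -0.3, -0.3]
finger_gap: 0.0151
t 1.1 p [0.4633 0.205  0.222 ] f [-0.25 -0.34 -0.27] gap 0.0151 r 0.3264 ang 106.2 down [-0.001 -0.001 -1.   ]
33.6,0.16 d [ 0.0622 -0.1792  0.2556]
33.6,0.112 d [ 0.1102 -0.1791  0.2557]
tilt fix [ 0.     -0.0001  0.0013]
```

```bash
python3 -m crank '[{"dx":0.0,"dy":-0.025,"dz":0.035,"rx":0.0,"ry":0.0,"rz":0.0,"jaw":0.0},{"dx":0.0,"dy":-0.06,"dz":0.085,"rx":0.0,"ry":0.0,"rz":0.0,"jaw":0.0},{"dx":0.0,"dy":-0.095,"dz":0.135,"rx":0.0,"ry":0.0,"rz":0.0,"jaw":0.0},{"dx":0.0,"dy":-0.13,"dz":0.185,"rx":0.0,"ry":0.0,"rz":0.0,"jaw":0.0},{"dx":0.01,"dy":-0.16,"dz":0.23,"rx":0.0,"ry":0.0,"rz":0.0,"jaw":0.0},{"dx":0.03,"dy":-0.179,"dz":0.2555,"rx":0.0,"ry":0.0,"rz":0.0,"jaw":0.0},{"dx":0.06,"dy":-0.179,"dz":0.2555,"rx":0.0,"ry":0.0,"rz":0.0,"jaw":0.0},{"dx":0.08,"dy":-0.179,"dz":0.2555,"rx":0.0,"ry":0.0,"rz":0.0,"jaw":0.0}]'
python3 st.py 33.6,0.118 33.6,0.112
python3 - <<'E'
from plant import cams
import cv2,numpy as np
t=cams.camera('top');s=cams.camera('scene')
a=cv2.resize(t['image'][160:280,265:385],None,fx=3.3,fy=3.3,interpolation=cv2.INTER_CUBIC)
b=cv2.resize(s['image'][160:280,190:310],None,fx=3.3,fy=3.3,interpolation=cv2.INTER_CUBIC)
cv2.imwrite('pics/a1.png',np.hstack([a,b]))
E
```

```text
time_s: 2.1
position: [0.617, -0.0665, 0.1402]
eef_rot: [[-0.003, 0.428, 0.904], [-0.001, 0.904, -0.428], [-1.0, -0.002, -0.002]]
ft_force: [-0.1, 0.4, -0.1]
finger_gap: 0.0005
t 2.1 p [ 0.617  -0.0665  0.1402] f [-0.05  0.37 -0.06] gap 0.0005 r 0.0752 ang 33.8 down [-0.003 -0.001 -1.   ]
33.6,0.118 d [0.0222 0.0006 0.0006]
33.6,0.112 d [0.0282 0.0006 0.0006]
tilt fix [ 0.     -0.0021  0.0024]
```

View pics/a1.png

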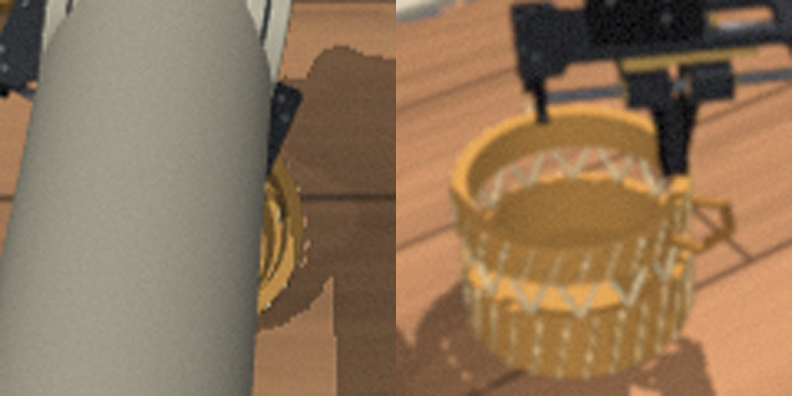

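The closed fingertips are hovering over the rim at the ear, around (675,175) in the scene half of the picture. Now I'll press down gently.

```bash
python3 -m crank '[{"dx":0.008,"dy":0.0,"dz":0.001,"rx":0.0,"ry":0.0,"rz":0.0,"jaw":0.0},{"dx":0.016,"dy":0.0,"dz":0.001,"rx":0.0,"ry":0.0,"rz":0.0,"jaw":0.0},{"dx":0.021,"dy":0.0,"dz":0.001,"rx":0.0,"ry":0.0,"rz":0.0,"jaw":0.0},{"dx":0.024,"dy":0.0,"dz":0.001,"rx":0.0,"ry":0.0,"rz":0.0,"jaw":0.0},{"dx":0.027,"dy":0.0,"dz":0.001,"rx":0.0,"ry":0.0,"rz":0.0,"jaw":0.0},{"dx":0.029,"dy":0.0,"dz":0.001,"rx":0.0,"ry":0.0,"rz":0.0,"jaw":0.0},{"dx":0.03,"dy":0.0,"dz":0.001,"rx":0.0,"ry":0.0,"rz":0.0,"jaw":0.0},{"dx":0.03,"dy":0.0,"dz":0.001,"rx":0.0,"ry":0.0,"rz":0.0,"jaw":0.0}]'
for i in 1 2; do python3 st.py 33.6,0.11 42,0.11 51,0.11 59.6,0.11; done
```

```text
time_s: 3.2
position: [0.617, -0.0663, 0.1097]
eef_rot: [[-0.005, 0.427, 0.904], [-0.001, 0.904, -0.427], [-1.0, -0.003, -0.004]]
ft_force: [-1.4, 0.5, 3.2]
finger_gap: 0.0004
t 3.2 p [ 0.617  -0.0663  0.1097] f [-1.38  0.45  3.22] gap 0.0004 r 0.0753 ang 33.9 down [-0.005 -0.001 -1.   ]
33.6,0.11 d [-0.0003  0.0004  0.0007]
42,0.11 d [-0.0003  0.0054 -0.0092]
51,0.11 d [-0.0002  0.0092 -0.0206]
59.6,0.11 d [-0.0002  0.011  -0.0318]
tilt fix [ 0.     -0.0041  0.0032]
t 3.2 p [ 0.617  -0.0663  0.1097] f [-1.38  0.45  3.22] gap 0.0004 r 0.0753 ang 33.9 down [-0.005 -0.001 -1.   ]
33.6,0.11 d [-0.0003  0.0004  0.0007]
42,0.11 d [-0.0003  0.0054 -0.0092]
51,0.11 d [-0.0002  0.0092 -0.0206]
59.6,0.11 d [-0.0002  0.011  -0.0318]
tilt fix [ 0.     -0.0041  0.0032]
```

```bash
python3 -m crank '[{"dx":0.0,"dy":0.002,"dz":-0.003,"rx":0.0,"ry":-0.002,"rz":0.002,"jaw":0.0},{"dx":0.0,"dy":0.0045,"dz":-0.0075,"rx":0.0,"ry":-0.004,"rz":0.003,"jaw":0.0},{"dx":0.0,"dy":0.0065,"dz":-0.0125,"rx":0.0,"ry":-0.004,"rz":0.003,"jaw":0.0},{"dx":0.0,"dy":0.0085,"dz":-0.018,"rx":0.0,"ry":-0.004,"rz":0.003,"jaw":0.0},{"dx":0.0,"dy":0.0098,"dz":-0.0235,"rx":0.0,"ry":-0.004,"rz":0.003,"jaw":0.0},{"dx":0.0,"dy":0.0105,"dz":-0.028,"rx":0.0,"ry":-0.004,"rz":0.003,"jaw":0.0},{"dx":0.0,"dy":0.011,"dz":-0.032,"rx":0.0,"ry":-0.004,"rz":0.003,"jaw":0.0},{"dx":0.0,"dy":0.011,"dz":-0.032,"rx":0.0,"ry":-0.004,"rz":0.003,"jaw":0.0}]'
python3 st.py 59.6,0.11 65,0.11 72,0.11 79,0.11 85.6,0.11
```

```text
time_s: 4.2
position: [0.5923, -0.0422, 0.1097]
eef_rot: [[-0.001, 0.427, 0.904], [0.0, 0.904, -0.427], [-1.0, -0.0, -0.001]]
ft_force: [0.1, 0.8, 3.8]
finger_gap: 0.0005
t 4.2 p [ 0.5923 -0.0422  0.1097] f [0.07 0.76 3.82] gap 0.0005 r 0.0761 ang 60.2 down [-0.001  0.    -1.   ]
59.6,0.11 d [-0.0003 -0.0002  0.0008]
65,0.11 d [-0.0003  0.0001 -0.0063]
72,0.11 d [-0.0003 -0.0005 -0.0156]
79,0.11 d [-0.0003 -0.0022 -0.0247]
85.6,0.11 d [-0.0003 -0.0048 -0.033 ]
tilt fix [ 0.     -0.001   0.0001]
```

```bash
python3 -m crank '[{"dx":0.0,"dy":0.0,"dz":-0.004,"rx":0.0,"ry":0.0,"rz":0.0,"jaw":0.0},{"dx":0.0,"dy":0.0,"dz":-0.009,"rx":0.0,"ry":0.0,"rz":0.0,"jaw":0.0},{"dx":0.0,"dy":-0.0005,"dz":-0.015,"rx":0.0,"ry":0.0,"rz":0.0,"jaw":0.0},{"dx":0.0,"dy":-0.0013,"dz":-0.0205,"rx":0.0,"ry":0.0,"rz":0.0,"jaw":0.0},{"dx":0.0,"dy":-0.0025,"dz":-0.0255,"rx":0.0,"ry":0.0,"rz":0.0,"jaw":0.0},{"dx":0.0,"dy":-0.0037,"dz":-0.03,"rx":0.0,"ry":0.0,"rz":0.0,"jaw":0.0},{"dx":0.0,"dy":-0.0048,"dz":-0.033,"rx":0.0,"ry":0.0,"rz":0.0,"jaw":0.0},{"dx":0.0,"dy":-0.0048,"dz":-0.033,"rx":0.0,"ry":0.0,"rz":0.0,"jaw":0.0}]'
python3 st.py 85.6,0.11 91,0.11 98,0.11 105,0.11 111.6,0.11
python3 - <<'E'
from plant import cams
import cv2,numpy as np
t=cams.camera('top');s=cams.camera('scene')
a=cv2.resize(t['image'][180:280,275:375],None,fx=4,fy=4,interpolation=cv2.INTER_CUBIC)
b=cv2.resize(s['image'][180:280,200:300],None,fx=4,fy=4,interpolation=cv2.INTER_CUBIC)
cv2.imwrite('pics/a2.png',np.hstack([a,b]))
E
```

```text
time_s: 5.2
position: [0.5599, -0.0323, 0.1096]
eef_rot: [[-0.002, 0.427, 0.904], [0.001, 0.904, -0.427], [-1.0, -0.0, -0.002]]
ft_force: [0.2, 0.3, 3.4]
finger_gap: 0.0004
t 5.2 p [ 0.5599 -0.0323  0.1096] f [0.17 0.33 3.43] gap 0.0004 r 0.0762 ang 85.9 down [-0.002  0.001 -1.   ]
85.6,0.11 d [-0.0004  0.      0.0005]
91,0.11 d [-0.0004 -0.0028 -0.0061]
98,0.11 d [-0.0003 -0.0074 -0.0141]
105,0.11 d [-0.0003 -0.013  -0.0216]
111.6,0.11 d [-0.0003 -0.019  -0.0279]
tilt fix [ 0.     -0.0019  0.0002]
```

View pics/a2.png

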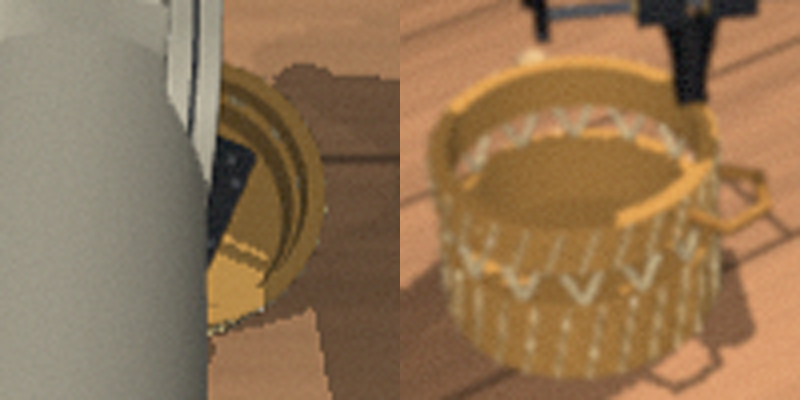

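The basket sits where it did before: the right edge is at x≈325 in the top crop, and the ear tip at (767,188) in the scene crop hasn't moved. The band is pressed evenly and the fingertips are on the rim near (690,100).

```bash
python3 -m crank '[{"dx":0.0,"dy":-0.001,"dz":-0.003,"rx":0.0,"ry":-0.001,"rz":0.0,"jaw":0.0},{"dx":0.0,"dy":-0.0035,"dz":-0.0075,"rx":0.0,"ry":-0.002,"rz":0.0,"jaw":0.0},{"dx":0.0,"dy":-0.0065,"dz":-0.0125,"rx":0.0,"ry":-0.002,"rz":0.0,"jaw":0.0},{"dx":0.0,"dy":-0.01,"dz":-0.0175,"rx":0.0,"ry":-0.002,"rz":0.0,"jaw":0.0},{"dx":0.0,"dy":-0.0135,"dz":-0.022,"rx":0.0,"ry":-0.002,"rz":0.0,"jaw":0.0},{"dx":0.0,"dy":-0.0165,"dz":-0.0255,"rx":0.0,"ry":-0.002,"rz":0.0,"jaw":0.0},{"dx":0.0,"dy":-0.019,"dz":-0.028,"rx":0.0,"ry":-0.002,"rz":0.0,"jaw":0.0},{"dx":0.0,"dy":-0.019,"dz":-0.028,"rx":0.0,"ry":-0.002,"rz":0.0,"jaw":0.0}]'
python3 st.py 111.6,0.11 117,0.11 124,0.11 131,0.11 137.6,0.11
```

```text
time_s: 6.3
position: [0.5259, -0.0377, 0.1094]
eef_rot: [[-0.001, 0.427, 0.904], [-0.0, 0.904, -0.427], [-1.0, -0.001, -0.001]]
ft_force: [0.5, -0.2, 3.4]
finger_gap: 0.0002
t 6.3 p [ 0.5259 -0.0377  0.1094] f [ 0.45 -0.2   3.45] gap 0.0002 r 0.0761 ang 112.1 down [-0.001 -0.    -1.   ]
111.6,0.11 d [-0.0006  0.0003  0.0005]
117,0.11 d [-0.0006 -0.0051 -0.0041]
124,0.11 d [-0.0005 -0.0128 -0.0093]
131,0.11 d [-0.0005 -0.021  -0.0136]
137.6,0.11 d [-0.0005 -0.0292 -0.0166]
tilt fix [ 0.     -0.001   0.0008]
```

```bash
python3 -m crank '[{"dx":-0.0005,"dy":-0.003,"dz":-0.0025,"rx":0.0,"ry":-0.001,"rz":0.0,"jaw":0.0},{"dx":-0.0005,"dy":-0.0075,"dz":-0.006,"rx":0.0,"ry":-0.001,"rz":0.0,"jaw":0.0},{"dx":-0.0005,"dy":-0.0125,"dz":-0.009,"rx":0.0,"ry":-0.001,"rz":0.0,"jaw":0.0},{"dx":-0.0005,"dy":-0.0175,"dz":-0.012,"rx":0.0,"ry":-0.001,"rz":0.0,"jaw":0.0},{"dx":-0.0005,"dy":-0.0225,"dz":-0.0142,"rx":0.0,"ry":-0.001,"rz":0.0,"jaw":0.0},{"dx":-0.0005,"dy":-0.0265,"dz":-0.0157,"rx":0.0,"ry":-0.001,"rz":0.0,"jaw":0.0},{"dx":-0.0005,"dy":-0.029,"dz":-0.0166,"rx":0.0,"ry":-0.001,"rz":0.0,"jaw":0.0},{"dx":-0.0005,"dy":-0.029,"dz":-0.0166,"rx":0.0,"ry":-0.001,"rz":0.0,"jaw":0.0}]'
python3 st.py 137.6,0.11 143,0.11 150,0.11 157,0.11 163.4,0.11
```

```text
time_s: 7.3
position: [0.4982, -0.0572, 0.1099]
eef_rot: [[-0.001, 0.427, 0.904], [-0.001, 0.904, -0.427], [-1.0, -0.001, -0.0]]
ft_force: [0.3, -0.1, 4.0]
finger_gap: 0.0007
t 7.3 p [ 0.4982 -0.0572  0.1099] f [ 0.3  -0.13  4.03] gap 0.0007 r 0.0761 ang 137.8 down [-0.001 -0.001 -1.   ]
137.6,0.11 d [-0.0001  0.0002  0.0001]
143,0.11 d [-0.0001 -0.0067 -0.0016]
150,0.11 d [-0.0001 -0.0159 -0.003 ]
157,0.11 d [-0.0001 -0.0252 -0.0032]
163.4,0.11 d [-0.0001 -0.0336 -0.0024]
tilt fix [ 0.     -0.0005  0.0013]
```

```bash
python3 -m crank '[{"dx":0.0,"dy":-0.004,"dz":-0.001,"rx":0.0,"ry":0.0,"rz":0.0,"jaw":0.0},{"dx":0.0,"dy":-0.009,"dz":-0.002,"rx":0.0,"ry":0.0,"rz":0.0,"jaw":0.0},{"dx":0.0,"dy":-0.015,"dz":-0.003,"rx":0.0,"ry":0.0,"rz":0.0,"jaw":0.0},{"dx":0.0,"dy":-0.021,"dz":-0.0032,"rx":0.0,"ry":0.0,"rz":0.0,"jaw":0.0},{"dx":0.0,"dy":-0.0265,"dz":-0.003,"rx":0.0,"ry":0.0,"rz":0.0,"jaw":0.0},{"dx":0.0,"dy":-0.031,"dz":-0.0026,"rx":0.0,"ry":0.0,"rz":0.0,"jaw":0.0},{"dx":0.0,"dy":-0.0336,"dz":-0.0024,"rx":0.0,"ry":0.0,"rz":0.0,"jaw":0.0},{"dx":0.0,"dy":-0.0336,"dz":-0.0024,"rx":0.0,"ry":0.0,"rz":0.0,"jaw":0.0}]'
python3 st.py 163.4,0.11
python3 - <<'E'
from plant import cams
import cv2,numpy as np
t=cams.camera('top');s=cams.camera('scene')
a=cv2.resize(t['image'][180:280,275:375],None,fx=4,fy=4,interpolation=cv2.INTER_CUBIC)
b=cv2.resize(s['image'][180:280,200:300],None,fx=4,fy=4,interpolation=cv2.INTER_CUBIC)
cv2.imwrite('pics/a3.png',np.hstack([a,b]))
E
```

```text
time_s: 8.3
position: [0.4814, -0.087, 0.1099]
eef_rot: [[-0.001, 0.428, 0.904], [-0.001, 0.904, -0.428], [-1.0, -0.002, -0.001]]
ft_force: [-0.1, -0.6, 3.7]
finger_gap: 0.0004
t 8.3 p [ 0.4814 -0.087   0.1099] f [-0.09 -0.55  3.66] gap 0.0004 r 0.0761 ang 163.8 down [-0.001 -0.001 -1.   ]
163.4,0.11 d [-0.0001  0.0005  0.0001]
tilt fix [ 0.     -0.0006  0.0018]
```

View pics/a3.png

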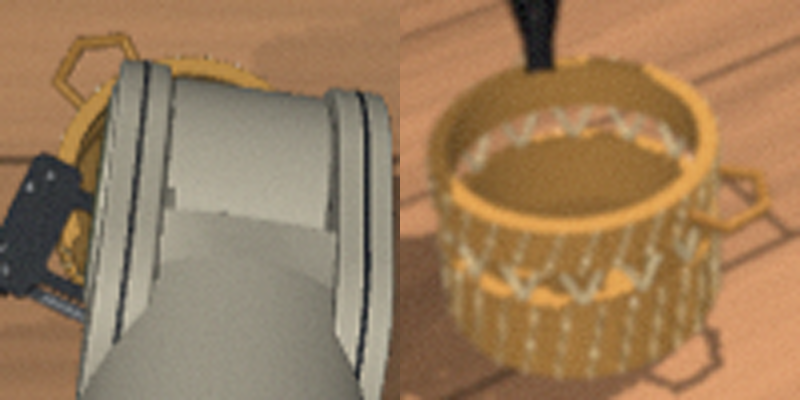

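The fingertips are on the rim at (540,70), hiding the toggle. The ear is unchanged in both views, so the basket hasn't shifted. I'll hold briefly and hand in.

```bash
python3 -m crank '[{"dx":0.0,"dy":0.0,"dz":0.0,"rx":0.0,"ry":0.0,"rz":0.0,"jaw":0.0},{"dx":0.0,"dy":0.0,"dz":0.0,"rx":0.0,"ry":0.0,"rz":0.0,"jaw":0.0}]'
python3 st.py 163.4,0.11; python3 -c "
from plant import env;print(env.close_job())"
```

```text
time_s: 8.65
position: [0.4814, -0.087, 0.1098]
eef_rot: [[-0.002, 0.427, 0.904], [-0.002, 0.904, -0.427], [-1.0, -0.002, -0.001]]
ft_force: [-0.5, -0.7, 3.0]
finger_gap: 0.0002
t 8.65 p [ 0.4814 -0.087   0.1098] f [-0.5  -0.73  3.02] gap 0.0002 r 0.0761 ang 163.8 down [-0.002 -0.002 -1.   ]
163.4,0.11 d [-0.0002  0.0005  0.    ]
tilt fix [ 0.     -0.0007  0.0022]
the job is handed in; nothing more can be done
None
```

I traced the rim with closed fingertips from the loop ear, the short way round, to the wooden toggle. I then handed the job in at 8.65 s with the fingertips still pressing there.

- **Pressing:** at each of the six stopping points the rim was about 5 mm down, with 3.0 to 4.0 N upward on the tool. The press depth comes from tool height.
- **Final pose:** the fingertips are about 0.5 mm from my estimate of the rim point beside the toggle. The last reading was 3.0 N with the fingers closed.
- **Basket:** the last pictures show no visible shift or tilt, with the ear in the same place as at the start.
- **Other things:** I did not check the lidded basket, spool or vase in pictures after the start. The tool crossed at about 222 mm height, above all of them.
- **What disagreed:** the two cameras put the basket's centre about 3 mm apart, so I used the mean. The ear's angle also differed, 35° from the top view and 38° from the scene view. I took 33.6°, from the toggle's angle and the given 130°, and this is well inside the 16 mm tolerance.
- **Refused move:** the first move command was refused because its rows lacked some values, so nothing moved.

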